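# Set the tube carousel back one notch

## Task

The indexing tube carousel on the lab bench was clicked one notch too far. With a fingertip only, gently tip the red-knobbed lever over so that the pawl lifts out of the teeth and stays up, then push the wheel back exactly one notch (clockwise seen from above) by its green post, so that the blue-capped tube stands at the white pointer, and tip the lever back so that the pawl drops fully home in that notch. Do not grip or lift anything, and leave the tubes and the other things on the bench alone.

Things in the scene. Friction and masses are not known exactly. Their poses are not given: they have to be found in the camera images.
- carousel: Fixed grey base plate 270 x 230 x 10 mm (long side along its x). Origin on the bench, on the wheel's vertical axis; z up; its -x side faces the robot at yaw 0. Offsets below are in its frame. On it turns the dark slate wheel: 210 mm across, top 42 mm above the bench, 12 aluminium saw teeth 7 mm high round the rim (one notch = 30 degrees), three orange cups 30 mm high.
- wheel (a joint): Wheel angle, rad: about 0 at the start, positive counter-clockwise from above (forward). Backward is negative; one notch back is -0.524. With the pawl down, backward turning is blocked after about 0.1 rad of play. Light friction (1 N at the post); it stays where it is left. The pawl drops fully home only if the wheel is within about 0.06 rad of a notch.
- push_post (a point): Green upright post fixed on the wheel, 16 mm in diameter, 80 mm tall, 70 mm from the wheel's axis. Origin at the centre of its top end, 122 mm above the bench. At the start it lies 60 degrees counter-clockwise of the base's +x axis, one notch back is 30 degrees. It is pushed from its counter-clockwise side, where 40 mm are free.
- pawl (a joint): Angle of pawl and lever, rad: 0 = pawl down, fully home in a notch; 0.74 = tipped over (stop), pawl well clear of the teeth. The knob is weighted: past about 0.36 the lever falls on to 0.74 by itself, below that it falls back until the pawl meets the wheel. Under 1 N at the knob moves it; both stops are rigid. Off a notch it stops short of 0.
- thumb_knob (a point): Red ball, 26 mm in diameter, origin at its centre, on a 9 mm steel lever. It swings in the base's y-z plane at x = -95 mm: pawl down it is at y = 23 mm, 139 mm high; tipped over at y = 62 mm, 139 mm high (143 mm in mid-swing). Pushed towards the base's +y it lifts the pawl, towards -y it puts it back.
- pivot (a point): Pivot of the pawl's lever, at x = -95, y = 42 mm of the base, 88 mm high; the knob's centre is 55 mm from it. The grey bracket that carries it, 102 mm high, stands outboard at x = -139 to -117 mm, y = 19 to 69 mm. The dark pawl's nose meets the rim at x = -95, y = 0.
- pointer (a point): Tip of the white pointer, 64 mm above the bench, just outside the rim, 100 mm from the wheel's axis, 60 degrees clockwise from the base's +x axis. Fixed; its post is 70 mm high. The blue-capped tube must stand in its direction from the axis.
- tube_blue: Loose capped sample tube with blue cap, 72 mm tall, 31 mm across, standing in an orange cup on the wheel, 62 mm from the axis, at the start 30 degrees clockwise from the base's +x axis. Origin at the centre of its underside, 42 mm above the bench. Not to be touched; it rides on the wheel.
- tube_yellow: The same with a yellow cap, in the cup 90 degrees clockwise from the base's +x axis at the start. Not to be touched.
- dish: Bystander: closed clear petri dish, 93 mm across, 16 mm high, loose on the bench. Origin at its underside.
- bottle: Bystander: amber bottle with blue cap, 48 mm across, 110 mm tall, loose. Origin at its underside.
- jar: Bystander: small clear jar with white lid, 52 mm across, 60 mm tall, loose. Origin at its underside.

How it is judged:
By the outcome, as a careful person would: the job done as asked, in the order asked, and still so for the second after the job is handed in, with the robot touching nothing.
It also fails if it takes over 56 s, if anything falls off the work surface, if the arm or the gripper's body presses on something with over 40 N, if the wrist force passes 120 N, or if a joint passes its speed limit or range.

## Robot

A 7-joint arm with a two-finger parallel gripper is mounted at the origin on the work surface. World frame = base frame: x ahead of the robot, y to its left, z up, the work surface at z = 0. Lengths are in m, angles in rad, forces in N, time in s.
With the tool pointing down it reaches from about 0.425 to 0.875 m from the base axis. Payload 4.7 kg.
Tool frame: the origin (TCP) lies midway between the tips of the shut fingers; the grasp point (between the pads) lies 19 mm behind it; z points along the fingers, x is the direction in which the jaws open and shut, and the axes are right-handed (so a half turn about z gives the same grasp; the last joint's range is limited). The gripper opens to 87 mm and grips with 3 to 60 N. Pads are 19 mm wide; open, the fingers measure 117 mm over their backs; the gripper's body (75 mm by 190 mm) begins 51 mm behind the grasp point.
Start: joints at [-1.322, 0.321, -0.07, 1.45, 0.023, 1.371, -0.057], TCP at [0.151, 0.632, 0.223] pointing down, gripper open.
Joint ranges: [-2.86, 2.86], [-0.3, 2.09], [-1.38, 1.24], [0.06, 2.45], [-1.56, 4.7], [0.09, 2.05], [-2.69, 2.69]. Speed limits (rad/s): [2.57, 2.57, 3.14, 3.14, 3.14, 3.14, 3.14].

## Interface

Orientations are given as a rotation vector (axis times angle).
In Python, from bench import get_state, eyes, ticket gives the robot as it stands.
- The arm moves only by the tool carry_out, never from a script. Its argument "motion" is a list of rows, each a list of 2 entries, a list of its own where there are three numbers: the shift along the world's x, y, z in m, then the turn about the world's z in rad. A call has 1 to 20 rows; each row is the pose to reach, as a shift and turn from the pose commanded when the call began; what a row does not reach only later rows make up. A row lasts 1/10 s, in which the tool goes at most 50 mm and 8.59 degrees, less where a joint would pass 70% of its speed; a pose out of reach is approached as far as the arm can. A call with a gripper value outside its range is refused whole. "grip" is the gripper command: -1 is fully open, 1 is shut, values between are in proportion, set as the call begins (left out, the last holds). The fingers move at their own pace and stop on an object; "squeeze" is the grip in N (left out, the last holds). Time passes only in rows, so rows that repeat a pose let the fingers close. It gives the time, the measured TCP pose, the force and the opening at its end, in the units of the state.
- get_state(): the state, without advancing time (a new reading comes with each control period).
- eyes.get_image(name): name is "side" or "top" or "wrist"; returns a dict with "pixels" (400x640x3 uint8, blue, green, red), "mtx" (3x3 intrinsics, pixels), "extrinsics" (4x4, takes a point from camera to world coordinates). Camera axes: x right, y down, z forward; pixel columns grow to the right and rows downward; lengths in m; the calibration is good to about 2 mm. A picture is of the moment at which its call begins. There is no depth.
- ticket.close_job(): hands the job in, once; it reports no verdict.
The state is a dict: "time": time; "joint_positions": joint angles; "qd": joint speeds; "joint_torque": joint torques, N m; "position": TCP position; "tool_rot": TCP orientation; "ft_force": force on the tool from outside, world axes, zero at the start; "torque": the same for the moment, N m; "grip_width": opening from 0.0 (shut) to 1.0 (fully open).
Only numpy, scipy, OpenCV 4.12 (cv2) and the standard library are available. Lean on these libraries where they do the work, as an engineer would, in place of code of your own. Each camera call takes 0.05 s, during which the arm holds its last target. There are 200 camera calls.

## Working session

There is one attempt and no reset: what is moved stays moved. The work goes in short steps, Python scripts to look and compute and a tool call to move; the robot and the scene stay as the last step left them, time stands still between calls to the robot, and variables do not carry over. Pictures are saved under pics/ and viewed, about 8 in all and at most 12, crops included, and the job is handed in when it is done.

Besides the shell and the picture viewer there is one more tool, called after "Call:" by a JSON object that holds its "method" and its "body", one argument or row to a line. carry_out: Moves the arm, as the interface text tells. Its arguments: {"type":"object","properties":{"motion":{"type":"array","items":{"type":"array"}},"grip":{"type":"number"},"squeeze":{"type":"number"}},"required":["motion"]}

```bash
mkdir -p pics; python3 - <<'E'
from bench import get_state, eyes
import cv2, pickle
s=get_state(); print(s)
d={}
for n in("top","side"):
    d[n]=eyes.get_image(n); cv2.imwrite(f"pics/{n}1.png",d[n]["pixels"])
    print(n,d[n]["mtx"],d[n]["extrinsics"])
pickle.dump(d,open("v1.pkl","wb"))
E
```

```text
{'time': 0.0, 'joint_positions': array([-1.32190664,  0.32184992, -0.07009837,  1.45164452,  0.02258639,
        1.37081573, -0.05688717]), 'qd': array([-0.00069034,  0.00129144, -0.00038717,  0.00014774,  0.00061802,
        0.00061723, -0.00045412]), 'joint_torque': array([-3.47628984e-04, -4.91297364e+01, -4.03687572e-01, -3.12536645e+01,
       -6.38259854e-02,  4.35409416e-02,  1.66813134e-04]), 'position': array([0.15112304, 0.63162404, 0.22145945]), 'tool_rot': array([ 2.46529941e+00,  1.94525026e+00, -2.29963745e-03]), 'ft_force': array([ 0.68952709, -0.52869172,  0.12236282]), 'torque': array([-0.00663883, -0.0036256 ,  0.0377922 ]), 'grip_width': 1.0049488605023922}
top [[428.28014353   0.         316.69126477]
 [  0.         428.28014353 200.08611033]
 [  0.           0.           1.        ]] [[ 0.02848755 -0.97421083  0.22383412  0.4201739 ]
 [-0.99959323 -0.02806721  0.00505993  0.04567011]
 [ 0.00135296 -0.22388722 -0.97461412  0.99411385]
 [ 0.          0.          0.          1.        ]]
side [[436.49701445   0.         319.34661091]
 [  0.         436.49701445 197.73562743]
 [  0.           0.           1.        ]] [[ 0.9916937  -0.06817862  0.10906552  0.50213025]
 [-0.12823423 -0.58987471  0.79724765 -0.63898494]
 [ 0.00997975 -0.8046114  -0.59371786  0.62050709]
 [ 0.          0.          0.          1.        ]]
```

View pics/top1.png

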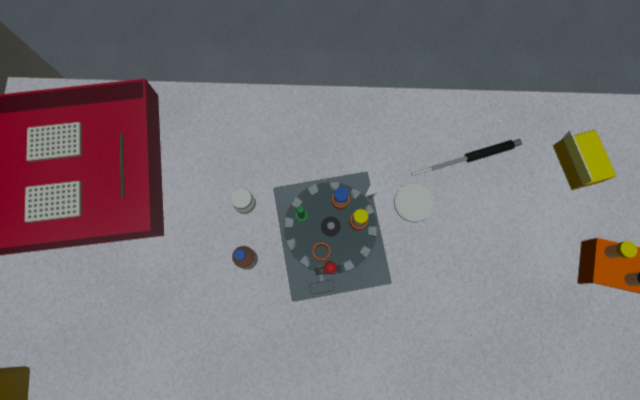

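View pics/side1.png

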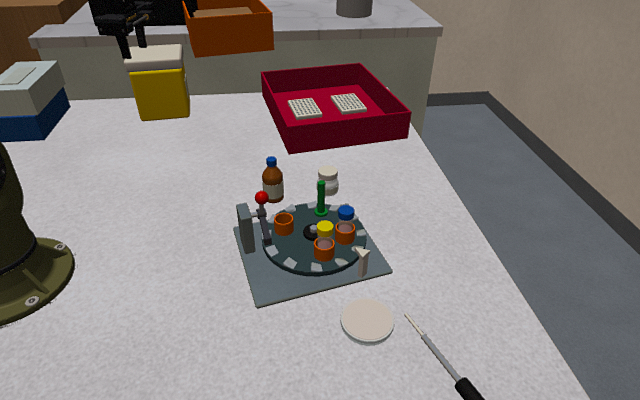

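The views show the plate centred near top (332,235), with the knob at (330,268) and the green post at (301,213). The bottle and jar stand to its left (+y) and the dish to its right. In the side view the knob is at (262,198) and the post top at (321,183).

```bash
cat >h.py <<'E'
import cv2, numpy as np
from bench import eyes,get_state
R={'red':[((0,170,110),(6,255,255)),((174,170,110),(180,255,255))],'green':[((50,120,40),(80,255,255))],
'blue':[((105,140,60),(125,255,255))],'yellow':[((22,150,90),(34,255,255))]}
def mask(img,c):
    h=cv2.cvtColor(img,cv2.COLOR_BGR2HSV); return sum(cv2.inRange(h,*r) for r in R[c])
def blobs(img,c,box,amin=8):
    x0,y0,x1,y1=box; m=np.zeros(img.shape[:2],np.uint8); m[y0:y1,x0:x1]=mask(img,c)[y0:y1,x0:x1]
    n,l,s,cen=cv2.connectedComponentsWithStats(m); return [(cen[i],s[i]) for i in range(1,n) if s[i][4]>=amin]
def ray(v,p):
    E=v["extrinsics"]; d=E[:3,:3]@np.linalg.solve(v["mtx"],[p[0],p[1],1.]); return E[:3,3],d/np.linalg.norm(d)
def plane(v,p,z):
    o,d=ray(v,p); return o+d*(z-o[2])/d[2]
def tri(v1,p1,v2,p2):
    o1,d1=ray(v1,p1);o2,d2=ray(v2,p2); t=np.linalg.lstsq(np.c_[d1,-d2],o2-o1,rcond=None)[0]
    a,b=o1+t[0]*d1,o2+t[1]*d2; return (a+b)/2,np.linalg.norm(a-b)
def fit(b,w):  # 2D rigid base->world
    b,w=np.array(b),np.array(w); B=b-b.mean(0);W=w-w.mean(0)
    y=np.arctan2((B[:,0]*W[:,1]-B[:,1]*W[:,0]).sum(),(B*W).sum()); Rm=np.array([[np.cos(y),-np.sin(y)],[np.sin(y),np.cos(y)]])
    t=w.mean(0)-Rm@b.mean(0); return y,t,w-(b@Rm.T+t)
E
python3 - <<'E'
import pickle; from h import *
np.set_printoptions(precision=4,suppress=True)
d=pickle.load(open("v1.pkl","rb")); T,S=d["top"],d["side"]
tb,sb=(265,165,400,305),(230,150,395,310)
for c in R:
    print(c,"top",[(b[0],b[1]) for b in blobs(T["pixels"],c,tb)],"side",[(b[0],b[1]) for b in blobs(S["pixels"],c,sb)])
k=tri(T,blobs(T["pixels"],'red',tb)[0][0],S,max(blobs(S["pixels"],'red',sb),key=lambda b:b[1][4])[0]); print("knob",k)
# plate outline in top view
h=cv2.cvtColor(T["pixels"],cv2.COLOR_BGR2GRAY); m=np.zeros_like(h); m[165:310,265:400]=(h[165:310,265:400]<115)*255
cs=max(cv2.findContours(m,cv2.RETR_EXTERNAL,cv2.CHAIN_APPROX_NONE)[0],key=cv2.contourArea)
w=np.array([plane(T,p[0],.01)[:2] for p in cs]); r=cv2.minAreaRect((w*1000).astype(np.float32)); print("plate",r)
E
python3 -c "
import cv2;a=cv2.imread('pics/top1.png')[165:310,225:440];cv2.imwrite('pics/crop1.png',cv2.resize(a,None,fx=3.6,fy=3.6,interpolation=cv2.INTER_CUBIC))"
```

```text
red top [(array([330.    , 267.3816]), array([326, 263,   9,  10,  76], dtype=int32))] side [(array([260.8171, 195.0976]), array([255, 191,  12,   9,  82], dtype=int32))]
green top [(array([301.0171, 213.9658]), array([295, 206,  13,  16, 117], dtype=int32))] side [(array([320.529 , 200.5109]), array([314, 180,  14,  37, 276], dtype=int32))]
blue top [(array([340.9867, 193.9667]), array([335, 187,  13,  15, 150], dtype=int32))] side [(array([270.5152, 160.7727]), array([266, 157,  10,  10,  66], dtype=int32)), (array([344.8587, 211.8859]), array([338, 205,  16,  16, 184], dtype=int32))]
yellow top [(array([360.2558, 215.9767]), array([353, 209,  15,  15, 172], dtype=int32))] side [(array([324.2018, 227.9123]), array([317, 220,  17,  17, 228], dtype=int32))]
knob (array([0.4818, 0.0202, 0.1447]), np.float64(0.0027626964319918497))
plate ((566.9059448242188, 15.594993591308594), (268.39556884765625, 231.24066162109375), 11.881258010864258)
```

View pics/crop1.png

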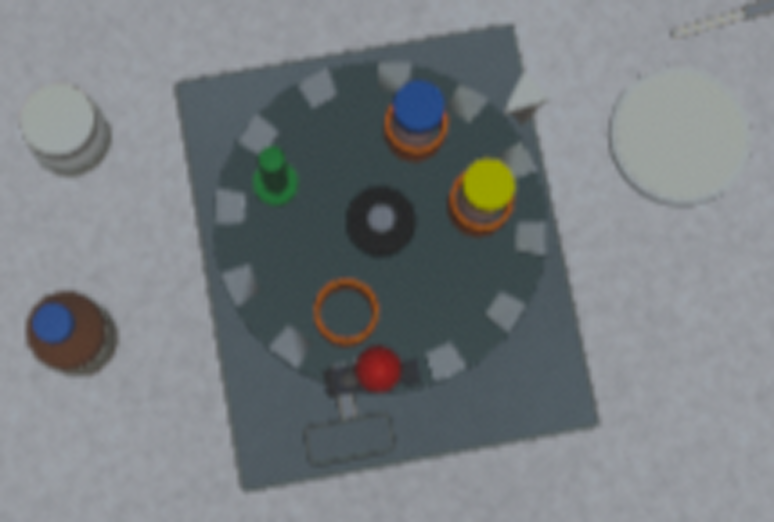

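```bash
python3 - <<'E'
import pickle; from h import *
np.set_printoptions(precision=4,suppress=True)
d=pickle.load(open("v1.pkl","rb")); T,S=d["top"],d["side"]
b={'knob':(-.095,.023),'post':(.035,.0606),'blue':(.0537,-.031),'yel':(0,-.062)}
pt={'knob':((330,267.4),.139),'post':((300.7,209.5),.122),'blue':((341.3,194),.112),'yel':((360.5,216),.112)}
ps={'knob':((261.7,197.5),.139),'post':((321,182.5),.122),'blue':((345.5,212.5),.108),'yel':((324.7,228.5),.108)}
for n,v,p in(("top",T,pt),("side",S,ps)):
    w={k:plane(v,*p[k])[:2] for k in p}; print(n,w)
    y,t,r=fit([b[k] for k in b],[w[k] for k in b]); print("yaw",np.degrees(y),"t",t,"\n",r)
E
```

```text
top {'knob': array([0.4808, 0.0199]), 'post': array([0.5994, 0.0829]), 'blue': array([ 0.6375, -0.0015]), 'yel': array([ 0.5912, -0.0425])}
yaw 12.154123953150982 t [0.5783 0.0173] 
 [[ 0.0002  0.0001]
 [-0.0003 -0.0011]
 [ 0.0002  0.0002]
 [-0.0001  0.0008]]
side {'knob': array([0.4844, 0.0206]), 'post': array([0.6037, 0.0814]), 'blue': array([ 0.6394, -0.0031]), 'yel': array([ 0.5939, -0.0447])}
yaw 11.238140378540288 t [0.5814 0.0162] 
 [[ 0.0006  0.0004]
 [-0.0003 -0.001 ]
 [-0.0007  0.0006]
 [ 0.0004 -0.    ]]
```

Call:
{"method": "carry_out", "body": {
  "motion": [
    [[0.035, -0.02, 0], -0.07],
    [[0.07, -0.045, 0], -0.14],
    [[0.105, -0.07, 0], -0.21],
    [[0.14, -0.095, 0], -0.28],
    [[0.17, -0.12, 0], -0.35],
    [[0.2, -0.15, 0], -0.42],
    [[0.23, -0.185, 0], -0.49],
    [[0.255, -0.22, 0], -0.56],
    [[0.28, -0.255, 0], -0.63],
    [[0.3, -0.29, 0], -0.7],
    [[0.315, -0.33, 0], -0.77],
    [[0.325, -0.37, 0], -0.84],
    [[0.332, -0.41, 0], -0.91],
    [[0.338, -0.45, 0], -0.98],
    [[0.34, -0.49, 0], -1.05],
    [[0.34, -0.53, 0], -1.1],
    [[0.34, -0.57, 0], -1.129],
    [[0.34, -0.61, 0], -1.129],
    [[0.339, -0.649, 0], -1.129],
    [[0.339, -0.649, 0], -1.129]
  ],
  "grip": 1,
  "squeeze": 10
}}

```text
time: 2.1
position: [0.4896, -0.0235, 0.2227]
tool_rot: [3.125, 0.309, -0.0]
ft_force: [0.4, -1.0, 0.7]
grip_width: 0.005
```

Call:
{"method": "carry_out", "body": {
  "motion": [
    [[0, 0, -0.03], 0],
    [[0, 0, -0.06], 0],
    [[0, 0, -0.06], 0],
    [[0, 0, -0.06], 0]
  ]
}}

```text
time: 2.5
position: [0.49, -0.0164, 0.1627]
tool_rot: [3.124, 0.325, -0.002]
ft_force: [0.4, -1.0, 0.0]
grip_width: 0.008
```

```bash
python3 - <<'E'
from h import *
s=get_state(); print(s["position"],s["tool_rot"],s["ft_force"])
a=eyes.get_image("side")["pixels"][130:290,200:400]; b=eyes.get_image("wrist")["pixels"]
cv2.imwrite("pics/c2.png",np.vstack([cv2.resize(a,(400,320)),cv2.resize(b,(400,250))]))
E
```

```text
[ 0.49000741 -0.01643307  0.16267648] [ 3.12442162e+00  3.25319875e-01 -1.63666946e-03] [ 0.44145255 -0.97611774  0.0400873 ]
```

View pics/c2.png

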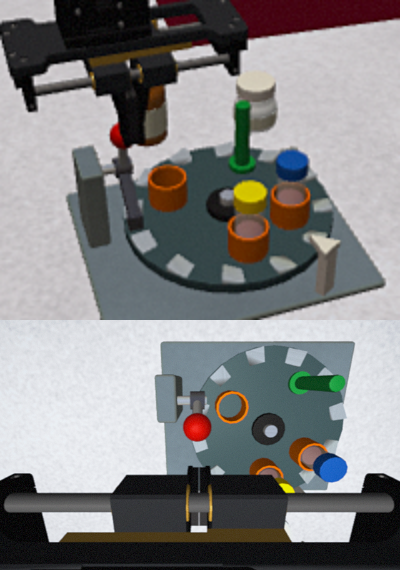

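Call:
{"method": "carry_out", "body": {
  "motion": [
    [[0, 0, -0.015], 0],
    [[0, 0, -0.03], 0],
    [[0, 0, -0.03], 0],
    [[-0.001, 0.005, -0.03], 0],
    [[-0.002, 0.01, -0.03], 0],
    [[-0.0025, 0.0125, -0.03], 0],
    [[-0.003, 0.015, -0.03], 0],
    [[-0.0035, 0.0175, -0.03], 0],
    [[-0.004, 0.02, -0.03], 0],
    [[-0.0045, 0.0225, -0.03], 0],
    [[-0.005, 0.025, -0.03], 0],
    [[-0.0055, 0.0275, -0.03], 0],
    [[-0.006, 0.03, -0.03], 0],
    [[-0.006, 0.03, -0.03], 0]
  ]
}}

```text
time: 4.0
position: [0.4841, 0.0137, 0.1325]
tool_rot: [-3.124, -0.326, 0.0]
ft_force: [-0.4, -0.1, -0.3]
grip_width: 0.008
```

```bash
cat >>h.py <<'E'
C,Sn,t0=np.cos(.208),np.sin(.208),np.array([.5795,.017])
def tobase(w): d=np.asarray(w)[:2]-t0; return np.array([C*d[0]+Sn*d[1],-Sn*d[0]+C*d[1]])*1000
def look():
    s=get_state(); print("tcp base",tobase(s["position"]).round(1),s["position"].round(4),"F",s["ft_force"].round(1),"t",round(s["time"],1))
    T,S=eyes.get_image("top"),eyes.get_image("side")
    g={'red':.139,'green':.122,'blue':.112,'yellow':.112}
    for n,v,bx in(("top",T,(265,165,400,305)),("side",S,(230,166,395,310))):
        for c in g:
            for cen,st in blobs(v["pixels"],c,bx):
                p=cen if c!='green' else ((cen[0],cen[1]-4.4) if n=="top" else (st[0]+st[2]/2,st[1]+2.5))
                b=tobase(plane(v,p,g[c])); print(n,c,b.round(1),"ang",np.degrees(np.arctan2(b[1],b[0])).round(1),st[4])
    return T,S
E
python3 -c "from h import *;look()"
```

```text
tcp base [-94.   16.5] [0.4841 0.0137 0.1325] F [-0.4 -0.1 -0.3] t 4.0
top green [34.1 61.4] ang 61.0 95
top blue [ 53.1 -29.5] ang -29.1 148
side red [-100.4   48. ] ang 154.5 14
side green [36.9 58. ] ang 57.5 282
side blue [ 51.8 -35.7] ang -34.6 193
side yellow [ -0.4 -66.6] ang -90.3 240
```

Call:
{"method": "carry_out", "body": {
  "motion": [
    [[-0.0005, 0.002, 0], 0],
    [[-0.001, 0.004, 0], 0],
    [[-0.0012, 0.006, 0], 0],
    [[-0.0016, 0.008, 0], 0],
    [[-0.002, 0.01, 0], 0],
    [[-0.002, 0.01, 0], 0],
    [[-0.002, 0.01, 0], 0],
    [[-0.001, 0.005, 0], 0],
    [[0.002, -0.01, 0], 0],
    [[0.005, -0.025, 0], 0],
    [[0.006, -0.03, 0.01], 0],
    [[0.006, -0.03, 0.04], 0],
    [[0.006, -0.03, 0.07], 0]
  ]
}}

```text
time: 5.4
position: [0.4898, -0.0171, 0.2036]
tool_rot: [3.125, 0.323, -0.002]
ft_force: [0.2, 0.4, 0.1]
grip_width: 0.007
```

```bash
python3 -c "from h import *;look()"
```

```text
tcp base [-94.9 -14.9] [ 0.4898 -0.0171  0.2036] F [0.2 0.4 0.1] t 5.4
top red [-95.5  63.1] ang 146.5 90
top green [32.9 59.6] ang 61.1 116
top blue [ 60.8 -20. ] ang -18.2 10
side red [-92.6  69.6] ang 143.1 79
side green [36.9 58. ] ang 57.5 283
side blue [ 51.8 -35.5] ang -34.4 192
side yellow [ -0.3 -66.5] ang -90.3 238
```

Call:
{"method": "carry_out", "body": {
  "motion": [
    [[0.01, 0.013, 0], 0.14],
    [[0.022, 0.027, 0], 0.28],
    [[0.035, 0.042, 0], 0.42],
    [[0.048, 0.058, 0], 0.56],
    [[0.061, 0.075, 0], 0.7],
    [[0.075, 0.092, 0], 0.84],
    [[0.088, 0.1085, 0], 0.98],
    [[0.088, 0.1085, 0], 1.047],
    [[0.088, 0.1085, 0], 1.047],
    [[0.088, 0.1085, -0.02], 1.047],
    [[0.088, 0.1085, -0.04], 1.047],
    [[0.088, 0.1085, -0.06], 1.047],
    [[0.088, 0.1085, -0.06], 1.047]
  ]
}}

```text
time: 6.8
position: [0.5758, 0.0909, 0.1399]
tool_rot: [-2.545, -1.839, 0.008]
ft_force: [0.6, -0.0, 0.1]
grip_width: 0.003
```

```bash
python3 - <<'E'
from h import *
T,S=look()
b=eyes.get_image("wrist")["pixels"]
cv2.imwrite("pics/c3.png",np.vstack([cv2.resize(S["pixels"][130:290,200:400],(400,320)),cv2.resize(b,(400,250))]))
E
```

```text
tcp base [11.7 73. ] [0.5758 0.0909 0.1399] F [ 0.6 -0.   0.1] t 6.8
top blue [ 52.9 -29.3] ang -29.0 154
top yellow [ -0.7 -59.9] ang -90.7 175
side red [-92.7  69.9] ang 143.0 78
side green [36.9 58. ] ang 57.5 276
side blue [ 51.8 -35.3] ang -34.2 191
side yellow [ -0.5 -66.2] ang -90.5 232
```

View pics/c3.png

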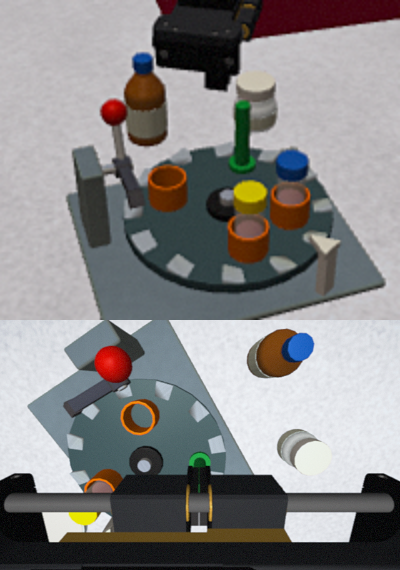

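```bash
python3 - <<'E'
from h import *
s=get_state()["position"][:2]; print(tobase(s)); s=np.array([.5776,.0912])
for th,tg in [(60,25),(60,21),(60,17.5),(57,17.5),(54,17.5),(51,17.5),(48,17.5),(45,17.5),(42,17.5),(39,17.5),(36,17.5),(34,17.5)]:
    a=np.radians(th)+.208; p=t0+np.array([.07*np.cos(a)-tg/1e3*np.sin(a),.07*np.sin(a)+tg/1e3*np.cos(a)]); print(th,tg,(p-s).round(4),round(np.radians(th-60),3))
E
```

```text
[14.5883135 73.0067765]
60 25 [-0.0001  0.0001] 0.0
60 21 [ 0.0037 -0.0011] 0.0
60 17.5 [ 0.007  -0.0022] 0.0
57 17.5 [ 0.0108 -0.0026] -0.052
54 17.5 [ 0.0145 -0.0032] -0.105
51 17.5 [ 0.0182 -0.0039] -0.157
48 17.5 [ 0.0218 -0.0049] -0.209
45 17.5 [ 0.0254 -0.006 ] -0.262
42 17.5 [ 0.029  -0.0073] -0.314
39 17.5 [ 0.0324 -0.0088] -0.367
36 17.5 [ 0.0358 -0.0105] -0.419
34 17.5 [ 0.038  -0.0117] -0.454
```

Call:
{"method": "carry_out", "body": {
  "motion": [
    [[0, 0, -0.015], 0],
    [[0, 0, -0.03], 0],
    [[0, 0, -0.045], 0],
    [[0, 0, -0.045], 0],
    [[0.0037, -0.0011, -0.045], 0],
    [[0.007, -0.0022, -0.045], 0],
    [[0.0089, -0.0024, -0.045], -0.026],
    [[0.0108, -0.0026, -0.045], -0.052],
    [[0.0126, -0.0029, -0.045], -0.079],
    [[0.0145, -0.0032, -0.045], -0.105],
    [[0.0182, -0.0039, -0.045], -0.157],
    [[0.0218, -0.0049, -0.045], -0.209],
    [[0.0254, -0.006, -0.045], -0.262],
    [[0.029, -0.0073, -0.045], -0.314],
    [[0.0307, -0.008, -0.045], -0.34],
    [[0.0324, -0.0088, -0.045], -0.367],
    [[0.0341, -0.0097, -0.045], -0.393],
    [[0.0358, -0.0105, -0.045], -0.419],
    [[0.038, -0.0117, -0.045], -0.454],
    [[0.038, -0.0117, -0.045], -0.454]
  ]
}}

```text
time: 8.95
position: [0.6167, 0.0797, 0.0976]
tool_rot: [2.894, 1.221, 0.001]
ft_force: [-0.1, 0.1, -0.2]
grip_width: 0.007
```

```bash
python3 - <<'E'
from h import *
T,S=look()
cv2.imwrite("pics/c4.png",np.vstack([cv2.resize(S["pixels"][140:290,220:400],(360,300)),cv2.resize(T["pixels"][165:305,260:440],(360,280))]))
E
```

```text
tcp base [49.3 53.6] [0.6167 0.0797 0.0976] F [-0.1  0.1 -0.2] t 8.9
top blue [ 33.5 -50. ] ang -56.2 157
top yellow [-28.5 -53.4] ang -118.1 173
side red [-92.7  69.6] ang 143.1 78
side green [57.8 36.2] ang 32.1 222
side blue [ 32.7 -55.6] ang -59.5 202
side yellow [-28.1 -59.8] ang -115.1 242
```

View pics/c4.png

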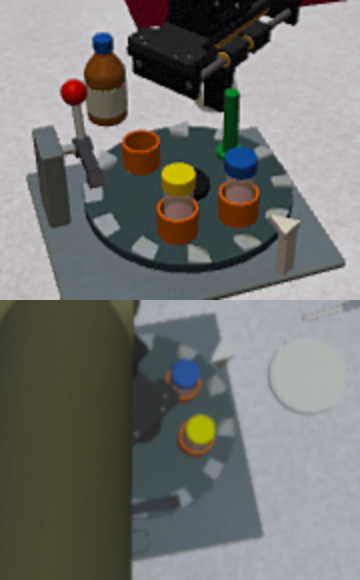

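Call:
{"method": "carry_out", "body": {
  "motion": [
    [[0.001, -0.0006, 0], -0.017],
    [[0.002, -0.0012, 0], -0.034],
    [[0.003, -0.0019, 0], -0.05],
    [[0.004, -0.0026, 0], -0.066],
    [[0.004, -0.0026, 0], -0.066],
    [[0.004, -0.0026, 0], -0.066],
    [[0, 0.002, 0], -0.066],
    [[-0.006, 0.008, 0], -0.066],
    [[-0.006, 0.008, 0], -0.066],
    [[-0.006, 0.008, 0.03], -0.066],
    [[-0.006, 0.008, 0.07], -0.066],
    [[-0.006, 0.008, 0.11], -0.066]
  ]
}}

```text
time: 10.25
position: [0.6097, 0.088, 0.2085]
tool_rot: [2.932, 1.128, -0.002]
ft_force: [-0.0, 0.7, 0.6]
grip_width: 0.005
```

```bash
python3 -c "from h import *;look()"
```

```text
tcp base [44.2 63.2] [0.6097 0.088  0.2085] F [-0.   0.7  0.6] t 10.2
top blue [ 30.3 -51.8] ang -59.7 160
top yellow [-32.  -51.7] ang -121.8 176
side red [-92.9  69.9] ang 143.0 79
side green [60.3 31.7] ang 27.7 206
side blue [ 29.5 -57.5] ang -62.8 200
side yellow [-31.7 -58. ] ang -118.7 234
```

Call:
{"method": "carry_out", "body": {
  "motion": [
    [[-0.03, 0.001, 0], -0.14],
    [[-0.06, 0.002, 0], -0.28],
    [[-0.09, 0.003, 0], -0.42],
    [[-0.12, 0.004, 0], -0.527],
    [[-0.143, 0.005, 0], -0.527],
    [[-0.143, 0.005, 0], -0.527],
    [[-0.143, 0.005, 0], -0.527],
    [[-0.143, 0.005, -0.025], -0.527],
    [[-0.143, 0.005, -0.05], -0.527],
    [[-0.143, 0.005, -0.065], -0.527],
    [[-0.143, 0.005, -0.076], -0.527],
    [[-0.143, 0.005, -0.076], -0.527]
  ]
}}

```text
time: 11.55
position: [0.4669, 0.0923, 0.1301]
tool_rot: [3.123, 0.323, -0.004]
ft_force: [0.5, -0.4, -0.5]
grip_width: 0.004
```

```bash
python3 -c "from h import *;look()"
```

```text
tcp base [-94.6  96.9] [0.4669 0.0923 0.1301] F [ 0.5 -0.4 -0.5] t 11.6
top green [57.  35.5] ang 31.9 112
top blue [ 30.1 -52. ] ang -60.0 154
top yellow [-32.  -51.7] ang -121.8 176
side red [-92.6  70.2] ang 142.8 82
side green [60.3 31.7] ang 27.7 210
side blue [ 29.7 -58.1] ang -62.9 211
side yellow [-31.7 -58.5] ang -118.4 239
```

Call:
{"method": "carry_out", "body": {
  "motion": [
    [[0.001, -0.005, 0], 0],
    [[0.002, -0.01, 0], 0],
    [[0.0025, -0.0125, 0], 0],
    [[0.003, -0.015, 0], 0],
    [[0.0035, -0.0175, 0], 0],
    [[0.004, -0.02, 0], 0],
    [[0.0047, -0.0225, 0], 0],
    [[0.0053, -0.025, 0], 0],
    [[0.0058, -0.0275, 0], 0],
    [[0.0064, -0.03, 0], 0],
    [[0.0069, -0.0325, 0], 0],
    [[0.0074, -0.035, 0], 0],
    [[0.0078, -0.037, 0], 0],
    [[0.0081, -0.0385, 0], 0],
    [[0.0081, -0.0385, 0], 0],
    [[0.0081, -0.0385, 0], 0],
    [[0.006, -0.03, 0], 0],
    [[0.003, -0.015, 0], 0],
    [[0.001, -0.005, 0.01], 0],
    [[0.001, 0, 0.04], 0]
  ]
}}

```text
time: 13.65
position: [0.4657, 0.0942, 0.1702]
tool_rot: [3.123, 0.328, -0.008]
ft_force: [1.1, 1.2, 0.2]
grip_width: 0.009
```

Call:
{"method": "carry_out", "body": {
  "motion": [
    [[0, 0.02, 0.03], 0],
    [[0, 0.05, 0.05], 0],
    [[0, 0.09, 0.06], 0],
    [[0, 0.13, 0.07], 0],
    [[0, 0.17, 0.07], 0],
    [[0, 0.2, 0.07], 0],
    [[0, 0.2, 0.07], 0],
    [[0, 0.2, 0.07], 0]
  ]
}}

```text
time: 14.45
position: [0.4678, 0.2938, 0.2418]
tool_rot: [3.123, 0.328, 0.0]
ft_force: [0.9, -0.7, 0.4]
grip_width: 0.006
```

```bash
python3 - <<'E'
from h import *
T,S=look()
cv2.imwrite("pics/c5.png",np.vstack([cv2.resize(S["pixels"][140:290,220:400],(360,300)),cv2.resize(T["pixels"][165:305,260:440],(360,280),interpolation=2)]))
E
```

```text
tcp base [-52.2 293.9] [0.4678 0.2938 0.2418] F [ 0.9 -0.7  0.4] t 14.4
top red [-95.6  23.3] ang 166.3 90
top green [57.1 35.3] ang 31.7 110
top blue [ 30.3 -52. ] ang -59.8 155
top yellow [-32.  -51.7] ang -121.8 176
side red [-92.4  30.9] ang 161.5 85
side green [60.3 31.7] ang 27.7 203
side blue [ 29.6 -57.4] ang -62.7 200
side yellow [-31.8 -57.7] ang -118.8 229
```

View pics/c5.png

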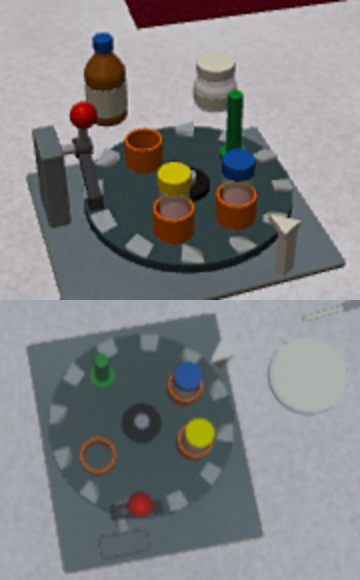

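```bash
python3 - <<'E'
import pickle; from h import *; from bench import ticket
d=pickle.load(open("v1.pkl","rb")); ok=True
for n,bx in(("top",(265,165,400,305)),("side",(230,166,395,310))):
    v=eyes.get_image(n); a,b=blobs(d[n]["pixels"],'red',bx)[0][0],blobs(v["pixels"],'red',bx)[0][0]
    df=cv2.absdiff(d[n]["pixels"],v["pixels"]).max(2); print(n,a,b)
    ok&=np.abs(a-b).max()<1.2
    if n=="top": print("bystander diff",df[180:275,225:262].mean(),df[180:230,392:440].mean())
print(ok)
if ok: print(ticket.close_job())
E
```

```text
top [330.         267.38157895] [329.87777778 267.23333333]
bystander diff 14.67226173541963 16.0175
side [260.81707317 195.09756098] [260.84337349 195.14457831]
True
the job is handed in; nothing more can be done
None
```

The carousel is back one notch, with the pawl down and the job handed in. It took about 14.5 s of the 56 s. Using only the shut fingertips, I tipped the red-knobbed lever over and pushed the green post clockwise. I then tipped the lever back and moved the arm clear.

- **Lever:** the knob stood at about y = 63 mm when tipped (62 expected). At the end it was within 0.2 px of its starting position in both the top and side views, so the pawl is fully home.
- **Wheel:** it turned about 30° (single readings 29 to 31°). The blue tube stands at −60° in the top view, which is the pointer's direction. The side view reads −63°, a constant offset it also showed at the start.
- **Forces:** the wrist readings at the end of each move stayed around 1 N, close to noise.
- **Bystanders:** the dish, bottle and jar look unmoved and the arm passed well above or away from them. A pixel-difference check on them in the top view settled nothing: it showed a similar change of about 15 grey levels in both areas I compared. I put that down to lighting or shadow from the arm, but did not confirm it.

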